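# Hang a pigment pail at the rail's end stop

## Task

Take the S-hook off its little stand by the green tab and hook it over the long rail, on the side of the blue end stop where the orange sleeve sticks out, and a little short of it. Slide it along the rail until it bears on the sleeve and hold it lightly pressed there for about half a second - gently, a few newtons, never 15 N or more, and never press the hook hard down on the rail. Leave it hanging there and hang the red pail by the hump of its bail in the hook's lower curl, upright and hanging quietly (no more than a faint sway), without disturbing the other things on the bench.

Things in the scene. Friction and masses are not known exactly. Their poses are not given: they have to be found in the camera images.
- rail: Long level steel rail, 14 mm diameter, 410 mm long, along this body's y axis, fixed on two dark posts (16 mm thick, 298 mm high, feet 130 x 50 x 12 mm) at y = -200 and +200 mm. Origin on the table under the rail's middle; x points away from the robot.
- rail_mid (a point): Middle of the long rail on its centre line, 290 mm above the table; axes as the rail's. Do not press the hook on the rail with more than 25 N.
- stop: Blue block clamped on the long rail, 32 (x) x 30 (y) x 24 mm (z); origin at its centre on the rail's centre line, axes as the rail's. From its -y face an orange sleeve round the rail, 24 mm diameter, sticks out towards -y by 4 to 16 mm: it differs each time and is not measured, so feel for it. Rigid. Press the hook on its end with a few newtons: over 1 N, under 15 N.
- stand: Fixed hook stand: wooden foot 130 x 130 x 14 mm, two posts (16 mm thick, 178 mm high) at y = -52 and +52 mm, between them a 14 mm bar along y, centre line 170 mm above the origin (on the table under its middle). x points away from the robot (turned up to 20 degrees). At the start the S-hook hangs within 10 mm of the bar's middle, axes as the stand's.
- hook: Loose S-hook of 7 mm round steel, 70 g, in its own x-z plane. Origin: centre of the upper curl (inner radius 10 mm); hung, it lies 3 mm below the bar's centre line. The curl goes over the bar; its tip (x = 14 to 16 mm) reaches down to z = -12 mm. The shank goes down at x = -13.5 mm to z = -22 mm, then slants to x = +18 mm, z = -98 mm, where the lower curl begins.
- hook_tab (a point): Middle of the green plastic tab on top of the S-hook, 33 mm above the hook's origin: 24 (x) x 10 (y) x 36 mm (z = 15 to 51 mm). Grip the 10 mm across y from above, fingertips no lower than z = 22 mm to pass over bar and stop. To unhook: lift about 25 mm, then move 60 mm along the hook's -x, then up; to hook on, the reverse, the curl's centre coming in over the bar.
- hook_seat (a point): Where the hump of the bail lies in the S-hook's lower curl, 121.5 mm below the hook's origin, axes as the hook's. The curl (inner radius 15.5 mm) bends to -x and up; its tip at x = -22 mm ends 23 mm above this point. The mouth between tip and slanting shank, about 25 mm, opens upwards on the -x side: bring the hump in over the tip from -x and lower it.
- pail: Loose red metal pail, 76 mm across at the foot, 96 mm at the rim, 62 mm high, 0.14 to 0.3 kg; origin at the centre of its underside. A rigid upright bail of 8 mm round steel stands in its y-z plane, with level straight pieces 112 mm above the origin from 17 to 53 mm either side of the middle: grip one of these at about 34 mm.
- pail_bar (a point): Centre of the hump of the pail's bail, 122 mm above the pail's origin, 10 mm above the straight pieces, flat for 9 mm either side, along y; this goes in the hook. To clear the long rail above it, hold the bail with the fingers pointing down and away from the robot at about 45 degrees.
- mortar: Bystander: white mortar with pestle, 140 mm across, origin at its foot.
- yellow_jar: Bystander: open glass jar with yellow filling, 72 mm across, 100 mm high, origin at its foot.
- maroon_jar: Bystander: jar with dark red filling, 68 mm across, 70 mm high.
- blue_jar: Bystander: jar with blue filling, 60 mm across, 50 mm high.
- bowls: Bystander: two stacked white bowls, 92 mm across, 58 mm high.
- lid_dish: Bystander: white lid with red paint, 68 mm across, 18 mm high.
Not all that is in view belongs to the job. Of the things shaped like the hook, the steel one is meant.

How it is judged:
On the way, in this order (a step that is already met when the one before it is completed fails the run):
1. the S-hook sits on the long rail, short of the sleeve (x of hook in the frame of rail between -0.008 and 0.008 m and z of hook in the frame of rail between 0.282 and 0.2915 m and angle between hook's own z axis and vertical below 0.3 rad and y of hook in the frame of stop between -0.25 and -0.02 m and contact force between hook and stop below 0.5 N), for 0.1 s.
2. the hook, on the rail, is pressed on the stop's sleeve with more than 1 N (x of hook in the frame of rail between -0.008 and 0.008 m and z of hook in the frame of rail between 0.282 and 0.2915 m and angle between hook's own z axis and vertical below 0.3 rad and contact force between hook and stop above 1 N), for 0.3 s.
At the end, for the whole second after the job is handed in: The hook hangs on the long rail (8 mm across, tilt under 0.3 rad) within 42 mm of the stop block's centre; the pail hangs in its lower curl by the bail's hump (10 mm across, 16 mm along, -6 to +10 mm in height), tilted under 0.2 rad; both slower than 0.08 m/s (x of hook in the frame of rail between -0.008 and 0.008 m and z of hook in the frame of rail between 0.282 and 0.2915 m and angle between hook's own z axis and vertical below 0.3 rad and y of hook in the frame of stop between -0.042 and -0.02 m and x of pail_bar in the frame of hook_seat between -0.01 and 0.01 m and y of pail_bar in the frame of hook_seat between -0.016 and 0.016 m and z of pail_bar in the frame of hook_seat between -0.006 and 0.01 m and angle between pail's own z axis and vertical below 0.2 rad and linear speed of each of pail, hook below 0.08 m/s); the robot touches nothing.
It fails at once if the hook is pressed on the stop with 15 N or more (contact force between hook and stop above 15 N).
It fails at once if the hook is pressed on the long rail with more than 25 N (contact force between hook and rail above 25 N).
It fails at once if the pail is tipped over (more than 0.8 rad) (angle between pail's own z axis and vertical above 0.8 rad).
It fails at once if a bystander is moved more than 30 mm (distance of any of mortar, yellow_jar, maroon_jar, blue_jar, bowls, lid_dish from where it was at the start of the episode above 0.03 m).
It also fails if it takes over 72 s, if anything falls off the work surface, if the arm or the gripper's body presses on something with over 40 N, if the wrist force passes 120 N, or if a joint passes its speed limit or range.

## Robot

A 7-joint arm with a two-finger parallel gripper is mounted at the origin on the work surface. World frame = base frame: x ahead of the robot, y to its left, z up, the work surface at z = 0. Lengths are in m, angles in rad, forces in N, time in s.
With the tool pointing down it reaches from about 0.4 to 0.85 m from the base axis. Payload 10.4 kg.
Tool frame: the origin (TCP) lies at the very end of the fingers, on their centre line; the grasp point (between the pads) lies 19 mm behind it; z points along the fingers, y is the line along which they close (so a half turn about z gives the same grasp; the last joint's range is limited). The gripper opens to 87 mm and grips with 3 to 60 N. Pads are 19 mm wide; open, the fingers measure 117 mm over their backs; the gripper's body (75 mm by 190 mm) begins 51 mm behind the grasp point.
Start: joints at [1.154, 0.332, -0.065, 1.46, 0.022, 1.35, -0.088], TCP at [0.24, -0.577, 0.223] pointing down, gripper open.
Joint ranges: [-2.6, 2.6], [-0.5, 2.12], [-1.47, 1.34], [0.16, 2.42], [-1.27, 4.41], [0.06, 2.06], [-2.6, 2.6]. Speed limits (rad/s): [2.22, 2.22, 2.79, 2.79, 3.14, 3.14, 3.14].

## Interface

Orientations are given as a unit quaternion [x, y, z, w].
In Python, from rig import * gives the robot as it stands.
- The arm moves only by the tool move_arm, never from a script. Its argument "deltas" is a list of rows, each a list of 3 entries, a list of its own where there are three numbers: the finger opening in mm, from 0 to 87, then the shift along the world's x, y, z in mm, then the turn, a rotation vector about the world's x, y, z in degrees. In form: [[hand, [x, y, z], [ax, ay, az]], ...]. A call has 1 to 20 rows; each row shifts and turns the commanded pose from where the row before left it; what a row does not reach is not made up. A row lasts 1/8 s, in which the tool goes at most 62.5 mm and 10.7 degrees, less where a joint would pass 70% of its speed; a pose out of reach is approached as far as the arm can. A call with a gripper value outside its range is refused whole. The fingers move at their own pace and stop on an object; "squeeze" is the grip in N (left out, the last holds). Time passes only in rows, so rows that do not move let the fingers close. It gives the time, the measured TCP pose, the force, the opening and the grip force at its end, in the units of the state.
- get_obs(): the state, without advancing time (a new reading comes with each control period).
- camera(name): name is "scene" or "side" or "wrist"; returns a dict with "color" (400x640x3 uint8, red, green, blue), "fx", "fy", "cx", "cy" (pixels), "R" (3x3) and "t" (3): a world point X has camera coordinates R X + t. Camera axes: x right, y down, z forward; pixel columns grow to the right and rows downward; lengths in m; the calibration is good to about 2 mm. A picture is of the moment at which its call begins. There is no depth.
- hand_in(): hands the job in; it is judged then, once.
The state is a dict: "clock": time; "q": joint angles; "joint_velocities": joint speeds; "tau": joint torques, N m; "tool_pos": TCP position; "eef_rot": TCP orientation; "force": force on the tool from outside, world axes, zero at the start; "ft_torque": the same for the moment, N m; "finger_gap": finger opening in m; "grasp_force": force on a finger pad.
Only numpy, scipy, OpenCV 4.12 (cv2) and the standard library are available. Lean on these libraries where they do the work, as an engineer would, in place of code of your own. Each camera call takes 0.05 s, during which the arm holds its last target. There are 200 camera calls.

## Working session

There is one attempt and no reset: what is moved stays moved. The work goes in short steps, Python scripts to look and compute and a tool call to move; the robot and the scene stay as the last step left them, time stands still between calls to the robot, and variables do not carry over. Pictures are saved under pics/ and viewed, at most 10 in all, crops included, and the job is handed in when it is done.

Besides the shell and the picture viewer there is one more tool, called after ">>>" by a JSON object that holds its "name" and its "arguments". move_arm: Moves the arm, as the interface text tells. Its arguments: {"type":"object","properties":{"deltas":{"type":"array"},"squeeze":{"type":"number"}},"required":["deltas"]}

```bash
mkdir -p pics
cat > h.py <<'E'
from rig import *
import numpy as np, cv2, json
from scipy.optimize import least_squares
from scipy.spatial.transform import Rotation as Rot
def snap(name,fn):
    c=camera(name); cv2.imwrite('pics/'+fn+'.png',c['color'][:,:,::-1])
    np.savez('pics/'+fn+'.npz',**c); return c
def load(fn): return dict(np.load('pics/'+fn+'.npz'))
def proj(c,X):
    p=np.atleast_2d(X)@c['R'].T+c['t']; return np.c_[c['fx']*p[:,0]/p[:,2]+c['cx'],c['fy']*p[:,1]/p[:,2]+c['cy']]
def ray(c,u,v):
    d=c['R'].T@np.array([(u-c['cx'])/c['fx'],(v-c['cy'])/c['fy'],1]); return -c['R'].T@c['t'],d
def onz(c,u,v,z):
    o,d=ray(c,u,v); return o+d*(z-o[2])/d[2]
def crop(fn,out,x0,y0,x1,y1,s):
    im=cv2.imread('pics/'+fn+'.png')[y0:y1,x0:x1]; cv2.imwrite('pics/'+out+'.png',cv2.resize(im,None,fx=s,fy=s,interpolation=cv2.INTER_CUBIC))
E
python3 - <<'E'
from h import *
a=snap('scene','s0');b=snap('side','d0')
for c in(a,b): print(c['fx'],c['cx'],c['cy'],-c['R'].T@c['t'],c['R'][2])
print(get_obs())
E
```

```text
436.10159829686853 316.82106761782995 201.02591228197596 [ 1.13285306 -0.9554841   0.95113797] [-0.3953204   0.71703529 -0.57409248]
469.8599984674269 327.0037606264153 202.01998253355495 [0.25037729 0.87065015 1.05265758] [ 0.25353221 -0.68099801 -0.68699573]
{'clock': 0.1, 'q': array([ 1.15443829,  0.33279268, -0.06468221,  1.46086407,  0.02159546,
        1.34989813, -0.08851296]), 'joint_velocities': array([-0.00047338, -0.00275017, -0.00054455, -0.00225056, -0.00121434,
       -0.00080628, -0.00068189]), 'tau': array([ 1.42287652e-03, -6.24538779e+01,  2.47181085e-02, -3.90719318e+01,
       -6.14155596e-02,  3.64386232e-02,  4.56306429e-05]), 'tool_pos': array([ 0.23964257, -0.57685355,  0.22184023]), 'eef_rot': array([ 9.80682767e-01,  1.95603960e-01, -1.52862162e-04, -6.14852052e-04]), 'force': array([-0.39066288,  0.14958075,  0.12014639]), 'ft_torque': array([-0.00127217,  0.0368418 ,  0.03166415]), 'grasp_force': 0.0, 'finger_gap': 0.08722989530689174}
```

View pics/s0.png

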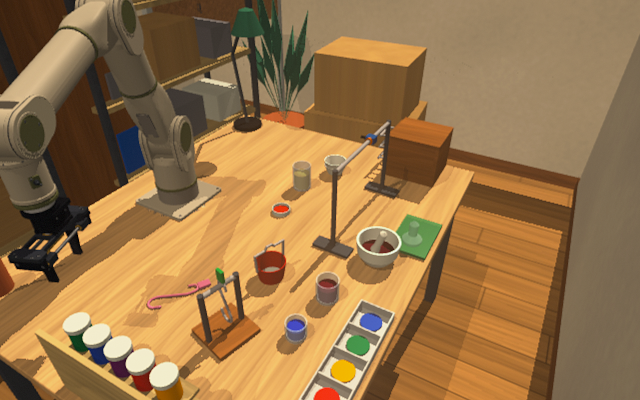

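View pics/d0.png

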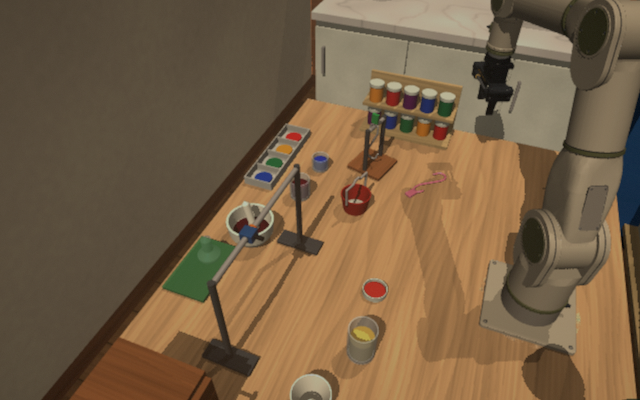

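Run:
```python
from h import *
def pad(im): 
    o=np.zeros((600,im.shape[1],3),np.uint8); o[:im.shape[0]]=im; return o
def cr(f,x0,y0,x1,y1,s): return pad(cv2.resize(cv2.imread(f'pics/{f}.png')[y0:y1,x0:x1],None,fx=s,fy=s,interpolation=cv2.INTER_CUBIC))
cv2.imwrite('pics/cs.png',np.hstack([cr('s0',185,230,300,360,4),cr('s0',310,115,395,263,4)]))
cv2.imwrite('pics/cd.png',np.hstack([cr('d0',335,105,405,220,5),cr('d0',195,160,335,375,2.75)]))
```

```text
(no output)
```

View pics/cs.png

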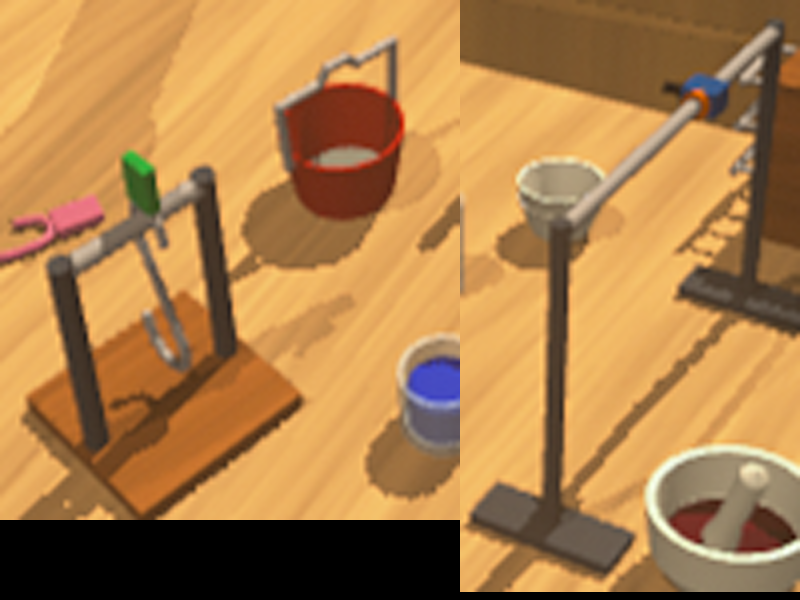

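View pics/cd.png

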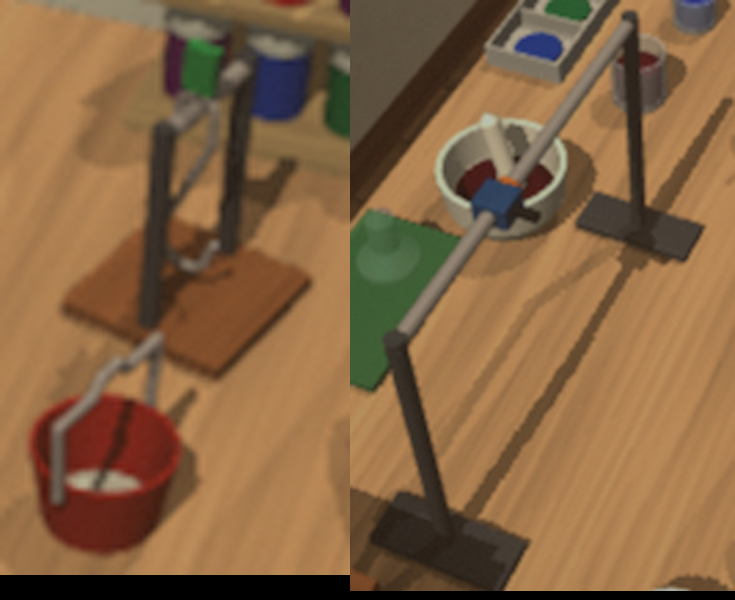

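```bash
cat > fit.py <<'E'
from h import *
S=load('s0');D=load('d0')
f1=lambda u,v:(185+u/4,230+v/4); f2=lambda u,v:(310+(u-460)/4,115+v/4)
g1=lambda u,v:(335+u/5,105+v/5); g2=lambda u,v:(195+(u-350)/2.75,160+v/2.75)
stand=[(S,f1,[(62,264,0,-52,178),(203,174,0,52,178),(30,400,-65,-65,14),(150,505,65,-65,14),(300,398,65,65,14),(188,295,-65,65,14)]),
 (D,g1,[(165,128,0,52,178),(238,72,0,-52,178),(65,303,65,65,14),(217,372,-65,65,14),(308,283,-65,-65,14),(185,218,65,-65,14)])]
rail=[(S,f2,[(561,225,0,-200,298),(775,28,0,200,298),(497,486,-65,-175,12),(472,518,-65,-225,12),(634,532,65,-175,12),(700,270,-65,225,12),(680,292,-65,175,12)]),
 (D,g2,[(397,340,0,200,298),(630,18,0,-200,298),(592,197,65,-225,12),(578,222,65,-175,12),(703,230,-65,-225,12),(688,255,-65,-175,12),(397,492,65,175,12),(528,547,-65,175,12),(370,538,65,225,12),(505,586,-65,225,12)])]
pail=[(S,f1,[(280,109,0,-53,112),(393,43,0,53,112),(340,60,0,0,122)]),(D,g1,[(57,430,0,53,112),(158,340,0,-53,112),(117,363,0,0,122)])]
def T(p,P):
    c,s=np.cos(p[2]),np.sin(p[2]); P=np.asarray(P)/1000.
    return np.c_[p[0]+c*P[:,0]-s*P[:,1],p[1]+s*P[:,0]+c*P[:,1],P[:,2]]
def fit(o,p0):
    def r(p):
        out=[]
        for c,f,L in o:
            L=np.array(L,float); out.append((proj(c,T(p,L[:,2:]))-np.array([f(u,v) for u,v in L[:,:2]])).ravel())
        return np.concatenate(out)
    s=least_squares(r,p0,loss='soft_l1'); return s.x,r(s.x)
if __name__=='__main__':
    R={}
    for n,o,p0 in(('stand',stand,[.5,-.4,0]),('rail',rail,[.7,0,0]),('pail',pail,[.5,-.2,0])):
        p,r=fit(o,p0); R[n]=p; print(n,p.round(4),np.degrees(p[2]).round(1)); print(r.reshape(-1,2).round(1).tolist())
    def pt(a,b):
        def r(X): return np.r_[proj(S,X)[0]-a,proj(D,X)[0]-b]
        s=least_squares(r,[.6,-.2,.2]); return s.x,s.fun.round(1)
    for n,a,b,q in(('tab',f1(142,183),g1(202,68),'stand'),('stop',f2(704,97),g2(498,203),'rail')):
        X,e=pt(a,b); p=R[q]; d=X[:2]-p[:2]; c,s=np.cos(p[2]),np.sin(p[2]); print(n,X.round(4),e,'local',[round(c*d[0]+s*d[1],4),round(-s*d[0]+c*d[1],4)])
E
python3 fit.py
```

```text
stand [ 0.5611 -0.4106 -0.2479] -14.2
[[0.0, -1.4], [-0.1, -1.5], [-1.2, -2.3], [-1.4, 0.8], [1.1, -3.3], [-1.1, -3.2], [-1.1, -0.5], [0.5, -3.7], [-1.9, -1.2], [-0.4, -1.0], [-0.1, -2.5], [-6.5, -2.3]]
rail [ 0.6543  0.2239 -0.0162] -0.9
[[-0.7, -1.5], [-1.3, -2.2], [-0.6, -2.4], [-1.8, -2.1], [-0.2, -1.1], [-2.1, -2.8], [-2.3, -2.5], [-0.6, -0.2], [-0.8, -1.3], [0.4, -2.9], [-1.9, -0.6], [-0.4, -2.8], [-1.4, 0.1], [0.7, -0.6], [0.0, -2.2], [-0.8, 0.0], [-1.7, 2.1]]
pail [ 0.5484 -0.1822 -0.2915] -16.7
[[-0.7, -1.0], [-0.5, -1.3], [-1.3, 0.0], [-0.5, -1.0], [-0.8, -0.8], [-2.2, 0.8]]
tab [ 0.5623 -0.4035  0.1973] [-0.6 -0.2 -0.8  0.2] local [np.float64(-0.0006), np.float64(0.0073)]
stop [0.6576 0.2717 0.2884] [-0.7  0.1 -0.5 -0. ] local [np.float64(0.0025), np.float64(0.0478)]
```

>>> {"name": "move_arm", "arguments": {"deltas": [[87,[0,0,45],[0,0,-4]],[87,[0,0,45],[0,0,-4]],[87,[20,10,40],[0,0,-4]],[87,[45,25,0],[0,0,-5]],[87,[45,25,0],[0,0,-5]],[87,[45,25,0],[0,0,-5]],[87,[45,25,0],[0,0,-5]],[87,[45,25,0],[0,0,-5]],[87,[30,20,0],[0,0,0]],[87,[0,0,0],[0,0,0]],[87,[0,0,0],[0,0,0]]]}}

```text
clock: 1.48
tool_pos: [0.5141, -0.4228, 0.3522]
eef_rot: [0.992, -0.126, -0.001, 0.0]
force: [-1.1, -0.3, -0.5]
finger_gap: 0.0872
grasp_force: 0.0
```

Run:
```python
from h import *
w=snap('wrist','w1'); o=get_obs(); print(o['clock'],o['tool_pos'],Rot.from_quat(o['eef_rot']).as_matrix().round(3).tolist(),o['force'])
print(-w['R'].T@w['t'],w['R'][2],w['fx'],proj(w,[[.5623,-.4035,.218],[.5611,-.4106,.17]]))
```

```text
1.525 [ 0.51375357 -0.42326598  0.35248075] [[0.968, -0.251, -0.001], [-0.251, -0.968, -0.001], [-0.001, 0.001, -1.0]] [-1.05017217  0.26485944  1.26291733]
[ 0.59223631 -0.44277701  0.51257271] [-0.27843809  0.07057667 -0.95785759] 284.30197807459444 [[288.5022602  152.05085707]
 [298.51229524 146.20133956]]
```

View pics/w1.png

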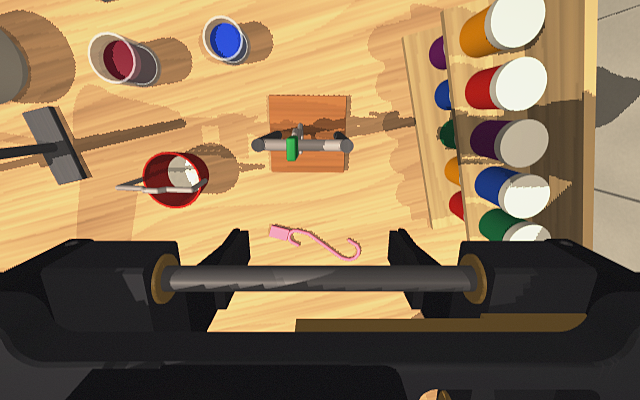

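Run:
```python
from h import *
w=load('w1')
for n,u,v,z in(('post+y',257,145,.178),('post-y',347,145,.178),('tab',292.5,148,.2),('pail L',118,186,.112),('pail R',203,187,.112),('rimc',175.5,180,.062),('foot',268,95,.014),('foot',349,96,.014),('foot',270,171,.014),('foot',347,171,.014)):
    print(n,onz(w,u,v,z).round(4))
crop('w1','w1c',110,85,360,235,3.2)
```

```text
post+y [ 0.5753 -0.365   0.178 ]
post-y [ 0.549  -0.4663  0.178 ]
tab [ 0.5636 -0.4065  0.2   ]
pail L [ 0.5665 -0.1362  0.112 ]
pail R [ 0.5341 -0.255   0.112 ]
rimc [ 0.5491 -0.1926  0.062 ]
foot [ 0.6401 -0.3698  0.014 ]
foot [ 0.6051 -0.4989  0.014 ]
foot [ 0.5176 -0.335   0.014 ]
foot [ 0.4832 -0.4677  0.014 ]
```

View pics/w1c.png

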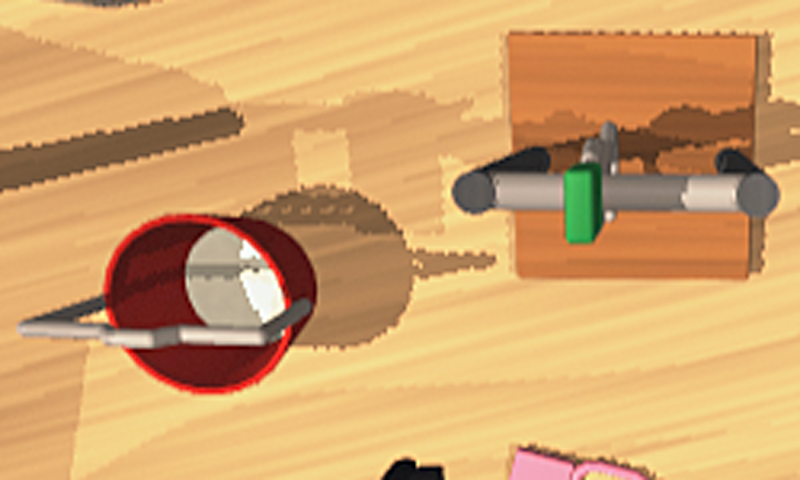

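>>> {"name": "move_arm", "arguments": {"deltas": [[40,[25,9,-20],[0,0,0]],[40,[24,9,-30],[0,0,0]],[40,[0,0,-40],[0,0,0]],[40,[0,0,-35],[0,0,0]],[40,[0,0,-25],[0,0,0]],[40,[0,0,-10],[0,0,0]],[40,[0,0,0],[0,0,0]],[0,[0,0,0],[0,0,0]],[0,[0,0,0],[0,0,0]],[0,[0,0,0],[0,0,0]],[0,[0,0,0],[0,0,0]],[0,[0,0,0],[0,0,0]]], "squeeze": 20}}

```text
clock: 3.02
tool_pos: [0.5639, -0.4042, 0.1929]
eef_rot: [0.992, -0.126, 0.0, 0.0]
force: [0.5, -0.5, 2.1]
finger_gap: 0.0097
grasp_force: 20.0
```

Run:
```python
from h import *
o=get_obs(); print(o['clock'],o['tool_pos'],Rot.from_quat(o['eef_rot']).as_rotvec(degrees=True),o['force'],o['finger_gap'],o['grasp_force'])
```

```text
3.025 [ 0.56394247 -0.40424323  0.19285628] [ 1.78557178e+02 -2.26189746e+01  3.80467694e-02] [ 0.49926888 -0.51889696  2.06194095] 0.009711821461925473 20.000060090096667
```

>>> {"name": "move_arm", "arguments": {"deltas": [[0,[0,0,10],[0,0,0]],[0,[0,0,18],[0,0,0]],[0,[0,0,0],[0,0,0]],[0,[-20,5,0],[0,0,0]],[0,[-25,6,0],[0,0,0]],[0,[-20,5,0],[0,0,0]],[0,[0,0,30],[0,0,0]],[0,[0,0,50],[0,0,0]],[0,[0,0,50],[0,0,0]],[0,[0,0,30],[0,0,0]],[0,[0,0,0],[0,0,0]]]}}

```text
clock: 4.4
tool_pos: [0.4996, -0.3885, 0.3833]
eef_rot: [0.992, -0.126, 0.002, 0.001]
force: [0.8, -1.1, -2.0]
finger_gap: 0.0102
grasp_force: 20.0
```

>>> {"name": "move_arm", "arguments": {"deltas": [[0,[0,20,0],[0,0,0]],[0,[6,40,0],[0,0,1]],[0,[8,48,0],[0,0,1.2]],[0,[8,50,0],[0,0,1.2]],[0,[8,50,0],[0,0,1.2]],[0,[8,50,0],[0,0,1.2]],[0,[8,50,0],[0,0,1.2]],[0,[8,50,0],[0,0,1.2]],[0,[8,50,0],[0,0,1.2]],[0,[8,50,0],[0,0,1.2]],[0,[8,50,0],[0,0,1.2]],[0,[6,40,0],[0,0,1.2]],[0,[0,30,0],[0,0,0.6]],[0,[0,0,0],[0,0,0]],[0,[0,0,0],[0,0,0]],[0,[0,0,0],[0,0,0]]]}}

```text
clock: 6.4
tool_pos: [0.5827, 0.1888, 0.3804]
eef_rot: [1.0, -0.008, -0.0, 0.0]
force: [0.3, -1.0, 0.1]
finger_gap: 0.0098
grasp_force: 20.0
```

Run:
```python
from h import *
o=get_obs(); print(o['clock'],o['tool_pos'],Rot.from_quat(o['eef_rot']).as_matrix().round(3).tolist(),o['force'],o['finger_gap'],o['grasp_force'])
w=snap('wrist','w2');s=snap('scene','s2');d=snap('side','d2')
p=o['tool_pos']; print(proj(s,[p]),proj(d,[p]),proj(w,[p]))
def cr(f,x0,y0,x1,y1,k): 
    im=cv2.resize(cv2.imread(f'pics/{f}.png')[y0:y1,x0:x1],None,fx=k,fy=k,interpolation=cv2.INTER_CUBIC)
    o=np.zeros((600,im.shape[1],3),np.uint8); o[:im.shape[0]]=im[:600]; return o
a,b=proj(s,[p])[0].astype(int),proj(d,[p])[0].astype(int); print(a,b)
top=np.hstack([cr('s2',a[0]-30,a[1]-55,a[0]+70,a[1]+65,4)[:300*2],cr('d2',b[0]-70,b[1]-50,b[0]+30,b[1]+70,4)])
cv2.imwrite('pics/c2.png',top)
```

```text
6.4 [0.58272373 0.18878331 0.38035266] [[1.0, -0.016, -0.0], [-0.016, -1.0, -0.001], [-0.0, 0.001, -1.0]] [ 0.29276041 -1.03883239  0.12822734] 0.009765247158596764 19.99982292065397
[[339.89726435 118.00481016]] [[292.97175215 187.59987612]] [[317.82847153 247.9875835 ]]
[339 118] [292 187]
```

View pics/w2.png

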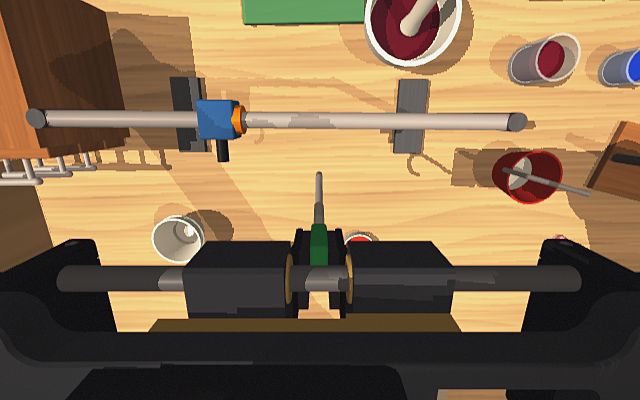

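View pics/c2.png

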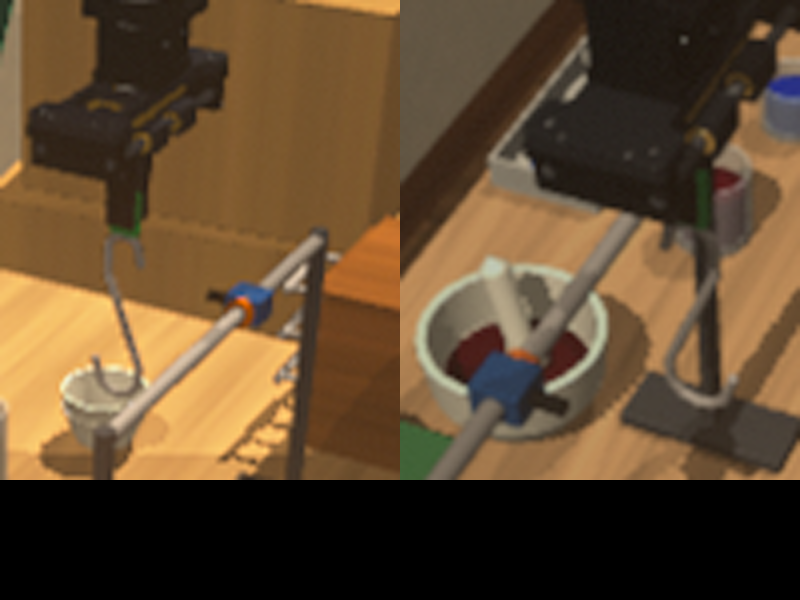

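Run:
```python
from h import *
w=load('w2');s=load('s2');d=load('d2')
for n,u,v,z in(('+y',38,118,.298),('-y',517,122,.298),('rail at 320',320,121,.29),('rail 280',280,120,.29),('rail 480',480,122,.29),('sleeve end',245.5,121,.29),('block L top',199,119,.302),('block R top',238,119,.302)): print(n,onz(w,u,v,z).round(4))
# static cams: hook bottom/ curl check
a,b=(309,63),(222,137)
for X in ([.6545,.18885,.29],):
  print(proj(s,X),proj(d,X),proj(w,X))
# hook model projected at assumed pose
p=np.array([.5827,.1888,.3804]); L=[(0,0,-26+13.5),(-.0135*1000,0,-26-22),(18,0,-26-98),(0,0,-26-125),(-22,0,-26-98),(15,0,-38)]
for l in L:
  X=p+np.array(l)/1000; A=proj(s,X)[0];B=proj(d,X)[0]; print(l,((A-[309,63])*4).round(),((B-[222,137])*4).round()+[400,0])
```

```text
+y [0.663  0.4171 0.298 ]
-y [0.6532 0.023  0.298 ]
rail at 320 [0.6565 0.1857 0.29  ]
rail 280 [0.6579 0.2197 0.29  ]
rail 480 [0.6534 0.0492 0.29  ]
sleeve end [0.6576 0.2491 0.29  ]
block L top [0.6601 0.2836 0.302 ]
block R top [0.6595 0.2521 0.302 ]
[[359.07146932 148.98893149]] [[266.23756013 209.19966802]] [[316.33780042 123.54897385]]
(0, 0, -12.5) [123. 235.] [685. 220.]
(-13.5, 0, -48) [106. 272.] [710. 273.]
(18, 0, -124) [138. 365.] [664. 353.]
(0, 0, -151) [117. 388.] [694. 393.]
(-22, 0, -124) [ 95. 353.] [727. 371.]
(15, 0, -38) [139. 268.] [662. 247.]
```

>>> {"name": "move_arm", "arguments": {"deltas": [[0,[0,15,-20],[0,0,0]],[0,[0,10,-17],[0,0,0]],[0,[20,0,0],[0,0,0]],[0,[25,0,0],[0,0,0]],[0,[20,0,0],[0,0,0]],[0,[8,0,0],[0,0,0]],[0,[0,0,0],[0,0,0]],[0,[0,0,-10],[0,0,0]],[0,[0,0,-8],[0,0,0]],[0,[0,0,-4],[0,0,0]],[0,[0,0,0],[0,0,0]],[0,[0,0,0],[0,0,0]]]}}

```text
clock: 8.05
tool_pos: [0.6559, 0.2148, 0.3219]
eef_rot: [1.0, -0.007, 0.0, -0.0]
force: [-0.3, 0.0, -0.8]
finger_gap: 0.0102
grasp_force: 20.0
```

Run:
```python
from h import *
o=get_obs(); print(o['clock'],o['tool_pos'],o['force'],o['ft_torque'],o['grasp_force'])
w=snap('wrist','w3');s=snap('scene','s3');d=snap('side','d3')
p=o['tool_pos']
def cr(f,c,x0,y0,x1,y1,k): 
    a=proj(c,[p])[0].astype(int); print(f,a)
    return cv2.resize(cv2.imread(f'pics/{f}.png')[a[1]+y0:a[1]+y1,a[0]+x0:a[0]+x1],None,fx=k,fy=k,interpolation=cv2.INTER_CUBIC)
cv2.imwrite('pics/c3.png',np.hstack([cr('s3',s,-30,-25,37,55,6),cr('d3',d,-40,-25,25,55,6)]))
```

```text
8.05 [0.65585982 0.21484931 0.32188743] [-0.29361851  0.02849003 -0.80889348] [0.04462912 0.00153219 0.00694638] 20.000015676487237
s3 [363 136]
d3 [259 206]
```

View pics/c3.png

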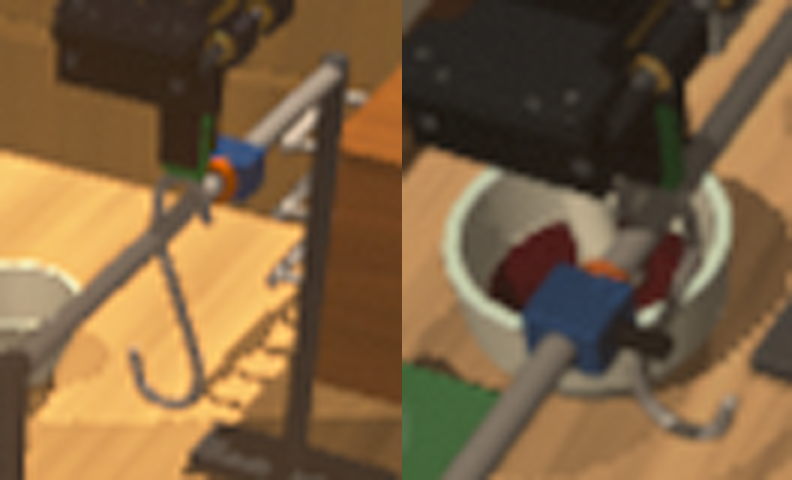

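>>> {"name": "move_arm", "arguments": {"deltas": [[0,[0,0,-3],[0,0,0]],[0,[0,0,-3],[0,0,0]],[0,[0,0,0],[0,0,0]]]}}

```text
clock: 8.57
tool_pos: [0.6557, 0.2147, 0.3152]
eef_rot: [1.0, -0.007, -0.0, 0.0]
force: [0.7, 0.0, -0.7]
finger_gap: 0.01
grasp_force: 20.0
```

>>> {"name": "move_arm", "arguments": {"deltas": [[0,[0,0,-1],[0,0,0]],[0,[0,0,-0.5],[0,0,0]],[0,[0,0,0],[0,0,0]]]}}

```text
clock: 8.95
tool_pos: [0.6558, 0.2148, 0.3141]
eef_rot: [1.0, -0.007, 0.0, 0.0]
force: [0.2, -0.9, -0.7]
finger_gap: 0.0097
grasp_force: 20.0
```

>>> {"name": "move_arm", "arguments": {"deltas": [[0,[0,0,-0.5],[0,0,0]],[0,[0,0,-0.5],[0,0,0]],[0,[0,0,0],[0,0,0]]]}}

```text
clock: 9.32
tool_pos: [0.656, 0.2148, 0.3134]
eef_rot: [1.0, -0.007, 0.0, -0.0]
force: [0.8, 0.6, 1.6]
finger_gap: 0.0101
grasp_force: 20.0
```

>>> {"name": "move_arm", "arguments": {"deltas": [[0,[0,0,-0.5],[0,0,0]],[0,[0,0,0],[0,0,0]]]}}

```text
clock: 9.57
tool_pos: [0.656, 0.2148, 0.3132]
eef_rot: [1.0, -0.007, 0.001, -0.0]
force: [-0.2, 0.1, 4.6]
finger_gap: 0.0097
grasp_force: 20.0
```

>>> {"name": "move_arm", "arguments": {"deltas": [[0,[0,0,-0.5],[0,0,0]],[0,[0,0,0],[0,0,0]]]}}

```text
clock: 9.82
tool_pos: [0.6561, 0.2149, 0.3131]
eef_rot: [1.0, -0.007, 0.001, -0.0]
force: [-0.3, -0.7, 7.8]
finger_gap: 0.0096
grasp_force: 20.0
```

>>> {"name": "move_arm", "arguments": {"deltas": [[0,[0,0,-0.0],[0,0,0]],[0,[0,0,1.4],[0,0,0]],[0,[0,4,0],[0,0,0]],[0,[0,5,0],[0,0,0]],[0,[0,5,0],[0,0,0]],[0,[0,3,0],[0,0,0]],[0,[0,0,0],[0,0,0]]]}}

```text
clock: 10.7
tool_pos: [0.6559, 0.2327, 0.3135]
eef_rot: [1.0, -0.007, 0.0, -0.001]
force: [4.3, 1.6, 2.2]
finger_gap: 0.0099
grasp_force: 20.0
```

>>> {"name": "move_arm", "arguments": {"deltas": [[0,[0,1,0],[0,0,0]],[0,[0,1,0],[0,0,0]],[0,[0,0,0],[0,0,0]]]}}

```text
clock: 11.08
tool_pos: [0.656, 0.2334, 0.3135]
eef_rot: [1.0, -0.008, 0.0, 0.0]
force: [4.1, -2.8, 2.6]
finger_gap: 0.01
grasp_force: 20.0
```

>>> {"name": "move_arm", "arguments": {"deltas": [[0,[0,1,0],[0,0,0]],[0,[0,1,0],[0,0,0]],[0,[0,0,0],[0,0,0]]]}}

```text
clock: 11.45
tool_pos: [0.6559, 0.2358, 0.3136]
eef_rot: [1.0, -0.007, 0.0, 0.0]
force: [4.5, -2.9, 2.1]
finger_gap: 0.0097
grasp_force: 20.0
```

>>> {"name": "move_arm", "arguments": {"deltas": [[0,[0,1,0],[0,0,0]],[0,[0,0.5,0],[0,0,0]],[0,[0,0,0],[0,0,0]]]}}

```text
clock: 11.82
tool_pos: [0.656, 0.2371, 0.3136]
eef_rot: [1.0, -0.007, 0.0, 0.0]
force: [4.5, -2.9, 2.8]
finger_gap: 0.0099
grasp_force: 20.0
```

>>> {"name": "move_arm", "arguments": {"deltas": [[0,[1,0,0.3],[0,0,0]],[0,[0,0,0],[0,0,0]],[0,[0,1,0],[0,0,0]],[0,[0,0,0],[0,0,0]]]}}

```text
clock: 12.32
tool_pos: [0.6565, 0.2388, 0.3135]
eef_rot: [1.0, -0.007, -0.0, -0.0]
force: [1.5, -0.9, -0.5]
finger_gap: 0.0101
grasp_force: 20.0
```

>>> {"name": "move_arm", "arguments": {"deltas": [[0,[0,1,0],[0,0,0]],[0,[0,0.5,0],[0,0,0]],[0,[0,0,0],[0,0,0]]]}}

```text
clock: 12.7
tool_pos: [0.6566, 0.2401, 0.3136]
eef_rot: [1.0, -0.007, -0.0, -0.0]
force: [0.2, 0.1, -0.3]
finger_gap: 0.0094
grasp_force: 20.0
```

Free-sliding now; continue in small steps.

>>> {"name": "move_arm", "arguments": {"deltas": [[0,[0,1,0],[0,0,0]],[0,[0,0.5,0],[0,0,0]],[0,[0,0,0],[0,0,0]]]}}

```text
clock: 13.08
tool_pos: [0.6567, 0.2415, 0.3138]
eef_rot: [1.0, -0.007, -0.0, -0.0]
force: [0.1, 0.6, -1.2]
finger_gap: 0.0103
grasp_force: 20.0
```

>>> {"name": "move_arm", "arguments": {"deltas": [[0,[0,1,0],[0,0,0]],[0,[0,0.5,0],[0,0,0]],[0,[0,0,0],[0,0,0]]]}}

```text
clock: 13.45
tool_pos: [0.6568, 0.2429, 0.3138]
eef_rot: [1.0, -0.007, -0.0, 0.0]
force: [-0.4, 0.5, -0.7]
finger_gap: 0.0098
grasp_force: 20.0
```

>>> {"name": "move_arm", "arguments": {"deltas": [[0,[0,1,0],[0,0,0]],[0,[0,0,0],[0,0,0]],[0,[0,0,0],[0,0,0]]]}}

```text
clock: 13.82
tool_pos: [0.6568, 0.2438, 0.3138]
eef_rot: [1.0, -0.007, 0.0, 0.0]
force: [-0.4, -0.5, -0.2]
finger_gap: 0.0099
grasp_force: 20.0
```

>>> {"name": "move_arm", "arguments": {"deltas": [[0,[0,1,0],[0,0,0]],[0,[0,0,0],[0,0,0]]]}}

```text
clock: 14.08
tool_pos: [0.6568, 0.245, 0.3138]
eef_rot: [1.0, -0.007, 0.0, 0.0]
force: [0.3, -0.2, -0.5]
finger_gap: 0.0097
grasp_force: 20.0
```

>>> {"name": "move_arm", "arguments": {"deltas": [[0,[0,1,0],[0,0,0]],[0,[0,0,0],[0,0,0]]]}}

```text
clock: 14.32
tool_pos: [0.6568, 0.2459, 0.3137]
eef_rot: [1.0, -0.007, -0.0, 0.0]
force: [-0.4, 0.1, -0.2]
finger_gap: 0.0098
grasp_force: 20.0
```

>>> {"name": "move_arm", "arguments": {"deltas": [[0,[0,0.7,0],[0,0,0]],[0,[0,0,0],[0,0,0]]]}}

```text
clock: 14.58
tool_pos: [0.6568, 0.2466, 0.3138]
eef_rot: [1.0, -0.007, -0.0, 0.0]
force: [0.1, 0.2, -0.4]
finger_gap: 0.0098
grasp_force: 20.0
```

>>> {"name": "move_arm", "arguments": {"deltas": [[0,[0,0.8,0],[0,0,0]],[0,[0,0,0],[0,0,0]]]}}

```text
clock: 14.82
tool_pos: [0.6568, 0.2474, 0.3137]
eef_rot: [1.0, -0.007, -0.0, 0.0]
force: [1.3, -0.0, -1.7]
finger_gap: 0.0096
grasp_force: 20.0
```

>>> {"name": "move_arm", "arguments": {"deltas": [[0,[0,0.8,0],[0,0,0]],[0,[0,0,0],[0,0,0]]]}}

```text
clock: 15.08
tool_pos: [0.6568, 0.2483, 0.3138]
eef_rot: [1.0, -0.007, 0.0, 0.0]
force: [0.1, 0.1, -0.8]
finger_gap: 0.0098
grasp_force: 20.0
```

>>> {"name": "move_arm", "arguments": {"deltas": [[0,[0,0.8,0],[0,0,0]],[0,[0,0,0],[0,0,0]]]}}

```text
clock: 15.32
tool_pos: [0.6569, 0.2485, 0.3138]
eef_rot: [1.0, -0.008, -0.0, 0.0]
force: [-0.3, -1.7, -0.7]
finger_gap: 0.0098
grasp_force: 20.0
```

>>> {"name": "move_arm", "arguments": {"deltas": [[0,[0,0.4,0],[0,0,0]],[0,[0,0,0],[0,0,0]]]}}

```text
clock: 15.58
tool_pos: [0.6569, 0.2486, 0.3137]
eef_rot: [1.0, -0.008, -0.0, 0.001]
force: [-0.6, -5.5, 0.5]
finger_gap: 0.0104
grasp_force: 20.0
```

>>> {"name": "move_arm", "arguments": {"deltas": [[0,[0,0,0],[0,0,0]],[0,[0,0,0],[0,0,0]],[0,[0,0,0],[0,0,0]],[0,[0,0,0],[0,0,0]]]}}

```text
clock: 16.08
tool_pos: [0.6569, 0.2486, 0.3138]
eef_rot: [1.0, -0.008, -0.0, 0.0]
force: [-2.0, -5.6, -0.5]
finger_gap: 0.0099
grasp_force: 20.0
```

>>> {"name": "move_arm", "arguments": {"deltas": [[0,[0,-1,0],[0,0,0]],[0,[0,0,-0.7],[0,0,0]],[0,[0,0,0],[0,0,0]],[30,[0,0,0],[0,0,0]],[30,[0,0,0],[0,0,0]],[30,[0,0,10],[0,0,0]],[30,[0,0,25],[0,0,0]],[30,[0,0,35],[0,0,0]],[30,[-20,0,30],[0,0,0]],[30,[-20,0,0],[0,0,0]],[30,[0,0,0],[0,0,0]]]}}

```text
clock: 17.45
tool_pos: [0.616, 0.2489, 0.415]
eef_rot: [1.0, -0.007, 0.001, -0.0]
force: [0.1, 0.2, -0.3]
finger_gap: 0.0298
grasp_force: 0.0
```

Run:
```python
from h import *
o=get_obs(); print(o['clock'],o['tool_pos'],o['q'].round(2),o['force'])
w=snap('wrist','w4');s=snap('scene','s4')
for n,u,v,z in(('yjar top',302,166,.1),('lid',281,210,.01),('bowls',336,161,.05),('maroon',327,280,.07),('mortar',378,240,.07)): print(n,onz(load('s0'),u,v,z).round(3))
for n,u,v,z in(('yjar',363,325,.1),('lid',375,290,.018),('bowls',311,385,.058),('maroon',299,180,.07)): print('side',n,onz(load('d0'),u,v,z).round(3))
def cr(f,x0,y0,x1,y1,k): 
    im=cv2.resize(cv2.imread(f'pics/{f}.png')[y0:y1,x0:x1],None,fx=k,fy=k,interpolation=cv2.INTER_CUBIC)
    o=np.zeros((600,im.shape[1],3),np.uint8); o[:im.shape[0]]=im[:600]; return o
cv2.imwrite('pics/c4.png',np.hstack([cr('s4',330,110,400,210,6),cr('w4',150,60,400,330,1.5)]))
```

```text
17.45 [0.61597969 0.24893698 0.41497669] [-0.15  0.46 -0.52  0.93  0.23  1.8  -2.16] [ 0.07403747  0.21370823 -0.31791887]
yjar top [0.383 0.284 0.1  ]
lid [0.399 0.106 0.01 ]
bowls [0.441 0.462 0.05 ]
maroon [ 0.738 -0.177  0.07 ]
mortar [0.796 0.054 0.07 ]
side yjar [0.377 0.283 0.1  ]
side lid [0.39  0.118 0.018]
side bowls [0.443 0.44  0.058]
side maroon [ 0.733 -0.167  0.07 ]
```

View pics/c4.png

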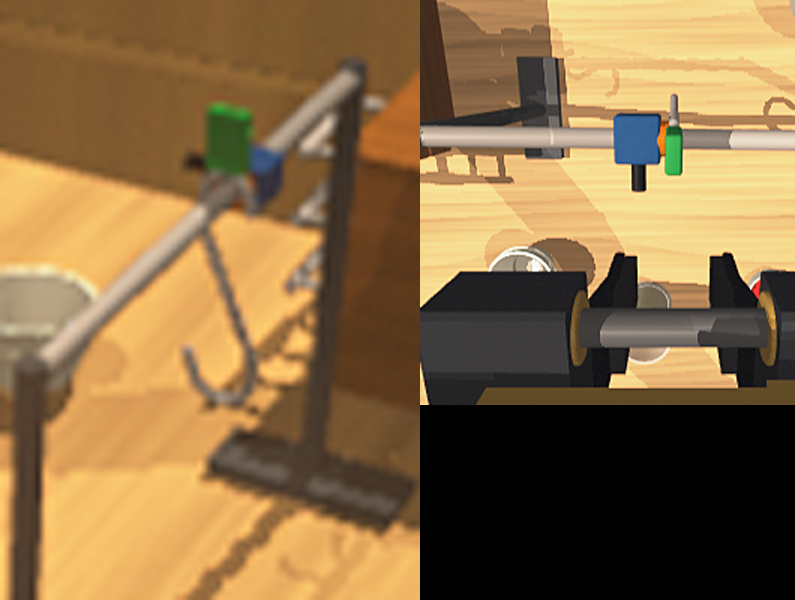

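>>> {"name": "move_arm", "arguments": {"deltas": [[40,[-14,-30,0],[0,0,7.5]],[40,[-14,-46,0],[0,0,7.5]],[40,[-14,-46,0],[0,0,7.5]],[40,[-14,-46,0],[0,0,7.5]],[40,[-14,-46,0],[0,0,7.5]],[40,[-14,-46,0],[0,0,7.5]],[40,[-14,-46,0],[0,0,7.5]],[40,[-14,-46,0],[0,0,7.5]],[40,[-14,-46,0],[0,0,7.5]],[40,[-11,-46,0],[0,0,7.5]],[40,[0,-15,-25],[-2.8,-9.6,0]],[40,[0,0,-35],[-2.8,-9.6,0]],[40,[0,0,-35],[-2.8,-9.6,0]],[40,[0,0,-35],[-2.8,-9.6,0]],[40,[0,0,-35],[-2.8,-9.6,0]],[40,[0,0,-30],[-2.8,-9.6,0]],[40,[0,0,-20],[0,0,0]],[40,[0,0,0],[0,0,0]],[40,[0,0,0],[0,0,0]]]}}

```text
clock: 19.92
tool_pos: [0.5217, -0.2102, 0.2396]
eef_rot: [0.704, 0.542, 0.283, 0.36]
force: [-0.7, 0.0, 0.1]
finger_gap: 0.0398
grasp_force: 0.0
```

Run:
```python
from h import *
o=get_obs(); print(o['clock'],o['tool_pos'],o['q'].round(2),o['force']); print(Rot.from_quat(o['eef_rot']).as_matrix().round(3))
w=snap('wrist','w5');s=snap('scene','s5');d=snap('side','d5')
print(proj(w,[o['tool_pos']]),proj(w,[[.549,-.188,.122],[.538,-.226,.112]]),-w['R'].T@w['t'])
```

```text
19.925 [ 0.52169032 -0.21016278  0.23955343] [ 0.58 -0.33 -0.19  2.41 -0.99  0.19  1.01] [-0.67848758  0.01722069  0.07578755]
[[ 0.252  0.559  0.79 ]
 [ 0.968 -0.152 -0.2  ]
 [ 0.008  0.815 -0.58 ]]
[[319.09991951 245.85006473]] [[223.36443429 173.83712534]
 [219.92652737 214.50890348]] [ 0.41522133 -0.10198988  0.3324888 ]
```

View pics/w5.png

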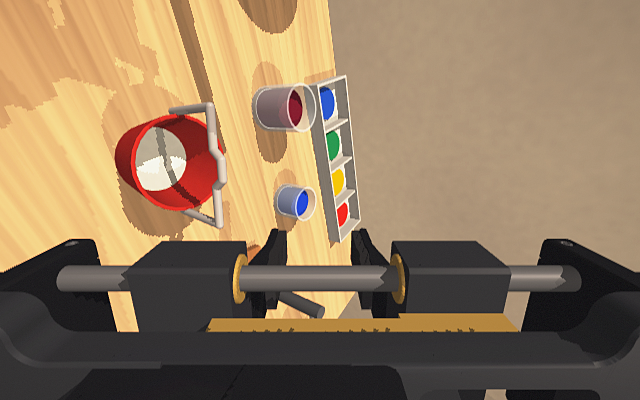

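Run:
```python
from h import *
w=load('w5')
for n,u,v,z in(('hump',220.5,171.5,.122),('-y corner',219,223,.112),('+y corner',212.5,108,.112)): print(n,onz(w,u,v,z).round(4))
im=w['color'].astype(int)[95:235,180:240]
# bail metal mask: grey bright pixels
R,G,B=im[...,0],im[...,1],im[...,2]
m=(abs(R-B)<25)&(R>110)
for r in range(0,140,6):
    c=np.where(m[r])[0]+180; print(r+95, (c.min(),c.max(),len(c)) if len(c) else None,end='; ')
```

```text
hump [ 0.5471 -0.1849  0.122 ]
-y corner [ 0.5341 -0.2331  0.112 ]
+y corner [ 0.5659 -0.1353  0.112 ]
95 None; 101 None; 107 (np.int64(180), np.int64(214), 20); 113 (np.int64(180), np.int64(206), 4); 119 (np.int64(207), np.int64(207), 1); 125 (np.int64(207), np.int64(208), 2); 131 (np.int64(208), np.int64(208), 1); 137 (np.int64(208), np.int64(208), 1); 143 None; 149 (np.int64(209), np.int64(209), 1); 155 (np.int64(213), np.int64(213), 1); 161 (np.int64(180), np.int64(217), 6); 167 (np.int64(184), np.int64(184), 1); 173 (np.int64(181), np.int64(218), 2); 179 None; 185 (np.int64(214), np.int64(223), 6); 191 (np.int64(213), np.int64(213), 1); 197 None; 203 (np.int64(214), np.int64(214), 1); 209 None; 215 (np.int64(188), np.int64(215), 8); 221 (np.int64(205), np.int64(215), 3); 227 (np.int64(217), np.int64(217), 1); 233 None;
```

>>> {"name": "move_arm", "arguments": {"deltas": [[40,[0,0,0],[1.8,5.7,-2.7]],[40,[1,-2,-30],[0,0,0]],[40,[0,-2,-30],[0,0,0]],[40,[0,0,0],[0,0,0]],[40,[0,0,0],[0,0,0]]]}}

```text
clock: 20.7
tool_pos: [0.5293, -0.2122, 0.1917]
eef_rot: [0.718, 0.542, 0.27, 0.343]
force: [-0.1, 0.7, -0.1]
finger_gap: 0.0399
grasp_force: 0.0
```

Run:
```python
from h import *
o=get_obs(); print(o['clock'],o['tool_pos'],o['q'].round(2),o['force']); print(Rot.from_quat(o['eef_rot']).as_matrix().round(3))
```

```text
20.7 [ 0.52925407 -0.21215945  0.19167663] [ 0.59 -0.22 -0.23  2.41 -1.24  0.12  1.25] [-0.08650825  0.73487698 -0.11161989]
[[ 0.267  0.594  0.759]
 [ 0.963 -0.178 -0.2  ]
 [ 0.016  0.785 -0.62 ]]
```

>>> {"name": "move_arm", "arguments": {"deltas": [[40,[0,0,0],[1.2,3.8,-0.5]],[40,[-1,-1,-25],[0,0,0]],[40,[-2,-1,-20],[0,0,0]],[40,[0,0,-10],[0,0,0]],[40,[0,0,0],[0,0,0]],[40,[0,0,0],[0,0,0]]]}}

```text
clock: 21.45
tool_pos: [0.5346, -0.2135, 0.1562]
eef_rot: [0.726, 0.548, 0.259, 0.325]
force: [-0.3, -0.0, -0.1]
finger_gap: 0.0395
grasp_force: 0.0
```

```bash
cat > st.py <<'E'
from h import *
o=get_obs(); M=Rot.from_quat(o['eef_rot']).as_matrix(); p=o['tool_pos']
print(o['clock'],'tcp',p.round(4),'grasp',(p-.019*M[:,2]).round(4),'q',o['q'].round(2),'F',o['force'].round(1),'T',o['ft_torque'].round(2))
print('theta',np.degrees(np.arccos(-M[2,2])).round(1),'yawx',np.degrees(np.arctan2(M[1,0],M[0,0])).round(1),'z',M[:,2].round(3),'x',M[:,0].round(3))
E
python3 st.py
```

```text
21.45 tcp [ 0.5346 -0.2135  0.1562] grasp [ 0.5207 -0.2099  0.1686] q [ 0.3  -0.15  0.04  2.42 -1.26  0.07  1.3 ] F [-0.3 -0.  -0.1] T [0.16 0.81 0.03]
theta 49.0 yawx 74.6 z [ 0.731 -0.188 -0.656] x [0.266 0.964 0.02 ]
```

>>> {"name": "move_arm", "arguments": {"deltas": [[40,[0,0,0],[2.2,7,-0.5]],[40,[-3,-1,-20],[0,0,0]],[40,[-4,0,-10],[0,0,0]],[40,[0,0,0],[0,0,0]],[40,[0,0,0],[0,0,0]]]}}

```text
clock: 22.08
tool_pos: [0.5373, -0.2094, 0.1468]
eef_rot: [0.726, 0.553, 0.262, 0.313]
force: [0.0, 0.4, 0.1]
finger_gap: 0.0401
grasp_force: 0.0
```

```bash
python3 st.py
```

```text
22.075 tcp [ 0.5373 -0.2094  0.1468] grasp [ 0.5235 -0.2063  0.1595] q [ 0.14 -0.13  0.2   2.42 -1.27  0.07  1.32] F [0.  0.4 0.1] T [ 0.19  0.76 -0.03]
theta 48.2 yawx 75.5 z [ 0.727 -0.165 -0.667] x [0.251 0.967 0.034]
```

>>> {"name": "move_arm", "arguments": {"deltas": [[40,[20,-3,20],[1.5,5,0]],[40,[10,-3,15],[1.5,5,0]],[40,[0,-3,0],[1.5,5,0]],[40,[0,0,0],[0,0,0]],[40,[0,0,0],[0,0,0]]]}}

```text
clock: 22.7
tool_pos: [0.5587, -0.2054, 0.1689]
eef_rot: [0.741, 0.575, 0.237, 0.252]
force: [0.2, 0.5, -0.6]
finger_gap: 0.0396
grasp_force: 0.0
```

```bash
python3 st.py
```

```text
22.7 tcp [ 0.5587 -0.2054  0.1689] grasp [ 0.5465 -0.2035  0.1833] q [ 0.62 -0.07 -0.26  2.22 -0.48  0.32  0.51] F [ 0.2  0.5 -0.6] T [0.11 0.69 0.02]
theta 40.5 yawx 76.9 z [ 0.642 -0.101 -0.76 ] x [0.225 0.972 0.061]
```

```bash
cat >> st.py <<'E'
import sys
if len(sys.argv)>1:
    th,ps=np.radians([float(sys.argv[1]),float(sys.argv[2])]); g=np.array([float(v) for v in sys.argv[3:6]])
    b=np.array([-np.sin(ps),np.cos(ps),0]); z=np.array([np.sin(th)*np.cos(ps),np.sin(th)*np.sin(ps),-np.cos(th)])
    T=np.c_[b,np.cross(z,b),z]; print('need rotvec',Rot.from_matrix(T@M.T).as_rotvec(degrees=True).round(1),'shift mm',((g+.019*z-p)*1000).round(1),'axis z',z.round(3))
E
python3 st.py 40 -17.3 .538 -.220 .112
```

```text
22.7 tcp [ 0.5587 -0.2054  0.1689] grasp [ 0.5465 -0.2035  0.1833] q [ 0.62 -0.07 -0.26  2.22 -0.48  0.32  0.51] F [ 0.2  0.5 -0.6] T [0.11 0.69 0.02]
theta 40.5 yawx 76.9 z [ 0.642 -0.101 -0.76 ] x [0.225 0.972 0.061]
need rotvec [-3.3  1.3 -4.2] shift mm [ -9.1 -18.2 -71.4] axis z [ 0.614 -0.191 -0.766]
```

>>> {"name": "move_arm", "arguments": {"deltas": [[40,[-9,-6,0],[-1.7,0.7,-2.1]],[40,[-10,-6,-10],[-1.6,0.6,-2.1]],[40,[-8,0,-15],[0,0,0]],[40,[0,0,-23],[0,0,0]],[40,[0,0,0],[0,0,0]],[40,[0,0,0],[0,0,0]]]}}

```text
clock: 23.45
tool_pos: [0.5323, -0.2172, 0.1218]
eef_rot: [0.756, 0.558, 0.202, 0.275]
force: [-0.2, 0.4, 1.0]
finger_gap: 0.0402
grasp_force: 0.0
```

```bash
python3 st.py 40 -17.3 .538 -.220 .112
```

```text
23.45 tcp [ 0.5323 -0.2172  0.1218] grasp [ 0.5206 -0.2135  0.1364] q [ 0.69 -0.05 -0.36  2.31 -0.15  0.18  0.15] F [-0.2  0.4  1. ] T [ 0.21  0.7  -0.  ]
theta 40.0 yawx 72.8 z [ 0.613 -0.191 -0.767] x [ 0.296  0.955 -0.001]
need rotvec [ 0.  -0.1 -0.1] shift mm [ 17.4  -6.5 -24.4] axis z [ 0.614 -0.191 -0.766]
```

>>> {"name": "move_arm", "arguments": {"deltas": [[40,[9,-3,-12],[0,0,0]],[40,[8,-3,-12],[0,0,0]],[40,[0,0,0],[0,0,0]],[0,[0,0,0],[0,0,0]],[0,[0,0,0],[0,0,0]],[0,[0,0,0],[0,0,0]],[0,[0,0,0],[0,0,0]],[0,[0,0,0],[0,0,0]]], "squeeze": 40}}

```text
clock: 24.45
tool_pos: [0.5498, -0.2242, 0.0984]
eef_rot: [0.756, 0.557, 0.202, 0.276]
force: [-0.1, 0.8, 3.9]
finger_gap: 0.0065
grasp_force: 39.9
```

```bash
python3 st.py 40 -17.3 .538 -.220 .112; python3 -c "
from h import *
snap('scene','s6');snap('side','d6')"
```

```text
24.45 tcp [ 0.5498 -0.2242  0.0984] grasp [ 0.5381 -0.2206  0.113 ] q [ 0.68  0.05 -0.37  2.29  0.06  0.11 -0.03] F [-0.1  0.8  3.9] T [-0.18  0.07 -0.09]
theta 40.1 yawx 72.7 z [ 0.614 -0.192 -0.765] x [ 0.297  0.955 -0.002]
need rotvec [ 0.1  0.  -0. ] shift mm [-0.2  0.6 -1. ] axis z [ 0.614 -0.191 -0.766]
```

>>> {"name": "move_arm", "arguments": {"deltas": [[0,[0,0,10],[0,0,0]],[0,[0,0,20],[0,0,0]],[0,[0,0,20],[0,0,0]],[0,[0,0,0],[0,0,0]]], "squeeze": 60}}

```text
clock: 25.05
tool_pos: [0.5491, -0.2239, 0.148]
eef_rot: [0.756, 0.558, 0.202, 0.276]
force: [0.3, 0.2, -2.7]
finger_gap: 0.0062
grasp_force: 59.8
```

>>> {"name": "move_arm", "arguments": {"deltas": [[0,[2,15,0],[0,0,1]],[0,[4,30,0],[0,0,2]],[0,[4,38,0],[0,0,2]],[0,[4,40,0],[0,0,2]],[0,[4,40,0],[0,0,2]],[0,[4,40,0],[0,0,2]],[0,[4,40,0],[0,0,2]],[0,[4,38,0],[0,0,2]],[0,[2,30,0],[0,0,1]],[0,[10,15,0],[0,0,0]],[0,[25,0,0],[0,0,0]],[0,[20,0,0],[0,0,0]],[0,[5,0,0],[0,0,0]],[0,[0,0,0],[0,0,0]]]}}

```text
clock: 26.8
tool_pos: [0.6401, 0.1033, 0.1464]
eef_rot: [0.671, 0.658, 0.238, 0.244]
force: [-0.7, -0.4, -2.7]
finger_gap: 0.0059
grasp_force: 59.8
```

```bash
python3 st.py 40 -1 .63 .102 .115; python3 -c "
from h import *
w=snap('wrist','w7');s=snap('scene','s7');d=snap('side','d7')
hsvm=lambda c:cv2.inRange(cv2.cvtColor(c['color'],cv2.COLOR_RGB2HSV),(0,150,60),(6,255,255))
for n,c in(('s',s),('d',d)):
    N,l,st,ce=cv2.connectedComponentsWithStats(hsvm(c)); print(n,[(st[i,:5].tolist(),ce[i].round(1).tolist()) for i in range(1,N) if st[i,4]>80])
"
```

```text
26.8 tcp [0.6401 0.1033 0.1464] grasp [0.6279 0.1036 0.161 ] q [ 0.72  0.22 -1.14  2.09  1.04  0.5  -1.19] F [-0.7 -0.4 -2.7] T [-0.11  0.97 -0.  ]
theta 39.8 yawx 88.8 z [ 0.64  -0.013 -0.768] x [ 0.02   1.    -0.001]
need rotvec [ 0.  -0.2  0.2] shift mm [  2.1  -1.5 -46. ] axis z [ 0.643 -0.011 -0.766]
s [([274, 205, 15, 8, 83], [280.6, 208.3]), ([132, 368, 21, 23, 257], [142.5, 381.8]), ([314, 387, 26, 13, 255], [326.5, 394.2])]
d [([386, 91, 14, 15, 163], [392.4, 98.2]), ([286, 133, 15, 8, 88], [293.7, 136.2]), ([280, 237, 29, 38, 624], [294.5, 255.1]), ([273, 238, 11, 26, 104], [277.3, 248.8]), ([364, 282, 22, 15, 258], [374.5, 289.0])]
```

>>> {"name": "move_arm", "arguments": {"deltas": [[0,[0,0,-20],[0,0,0]],[0,[0,0,-18],[0,0,0]],[0,[0,0,-7],[0,0,0]],[0,[0,0,-2],[0,0,0]],[0,[0,0,0],[0,0,0]]]}}

```text
clock: 27.58
tool_pos: [0.6411, 0.1023, 0.1008]
eef_rot: [0.671, 0.658, 0.238, 0.245]
force: [-0.2, 0.1, -2.8]
finger_gap: 0.0058
grasp_force: 59.8
```

>>> {"name": "move_arm", "arguments": {"deltas": [[0,[0,0,-1],[0,0,0]],[0,[0,0,0],[0,0,0]]]}}

```text
clock: 27.82
tool_pos: [0.6415, 0.1021, 0.1]
eef_rot: [0.672, 0.657, 0.238, 0.245]
force: [-2.1, -1.3, 1.6]
finger_gap: 0.0061
grasp_force: 59.8
```

>>> {"name": "move_arm", "arguments": {"deltas": [[40,[0,0,0],[0,0,0]],[40,[0,0,0],[0,0,0]],[40,[0,0,2],[0,-6,0]],[40,[-1,0,3],[0,-6,0]],[40,[-1,0,3],[0,-6,0]],[40,[0,0,1],[0,-5,0]],[40,[0,0,0],[0,0,0]],[40,[0,0,0],[0,0,0]]]}}

```text
clock: 28.82
tool_pos: [0.6407, 0.0988, 0.1067]
eef_rot: [0.622, 0.603, 0.348, 0.359]
force: [-0.1, 0.3, 0.1]
finger_gap: 0.04
grasp_force: 0.0
```

```bash
python3 st.py 63 -1 .6215 .102 .1185
```

```text
28.825 tcp [0.6407 0.0988 0.1067] grasp [0.6243 0.0993 0.1162] q [ 0.49  0.36 -0.96  2.34  2.27  0.75 -2.38] F [-0.1  0.3  0.1] T [-0.04  0.9   0.02]
theta 60.0 yawx 88.2 z [ 0.866 -0.027 -0.499] x [ 0.031  1.    -0.   ]
need rotvec [-0.1 -3.   0.8] shift mm [-2.3  2.9  3.2] axis z [ 0.891 -0.016 -0.454]
```

>>> {"name": "move_arm", "arguments": {"deltas": [[40,[-2,1,2],[0,0,0]],[40,[0,0,0],[0,0,0]],[0,[0,0,0],[0,0,0]],[0,[0,0,0],[0,0,0]],[0,[0,0,0],[0,0,0]],[0,[0,0,0],[0,0,0]],[0,[0,0,0],[0,0,0]]]}}

```text
clock: 29.7
tool_pos: [0.638, 0.0997, 0.1081]
eef_rot: [0.621, 0.603, 0.348, 0.36]
force: [0.6, -0.1, -2.2]
finger_gap: 0.0062
grasp_force: 60.3
```

```bash
python3 st.py
```

```text
29.7 tcp [0.638  0.0997 0.1081] grasp [0.6215 0.1002 0.1176] q [ 0.5   0.35 -0.97  2.34  2.27  0.75 -2.39] F [ 0.6 -0.1 -2.2] T [-0.04  1.31  0.05]
theta 60.1 yawx 88.2 z [ 0.866 -0.027 -0.499] x [ 0.031  1.    -0.   ]
```

Run:
```python
from h import *
s=load('s4'); o=np.array([.657,.2478,.287])
for l in [(0,0,-125),(-22,0,-98.5),(18,0,-98),(-13.5,0,-22),(0,0,33),(0,0,51)]:
    a=proj(s,o+np.array(l)/1000)[0]; print(l,a.round(1),((a-[330,110])*6).round())
# green tab centroid in static cams, and blue
s=load('s7');d=load('d7')
for n,c in(('s',s),('d',d)):
    m=cv2.inRange(cv2.cvtColor(c['color'],cv2.COLOR_RGB2HSV),(50,150,60),(70,255,255)); N,l,st,ce=cv2.connectedComponentsWithStats(m)
    print(n,[(st[i].tolist(),ce[i].round(1).tolist()) for i in range(1,N) if st[i,4]>25],proj(c,o+[0,0,.033]).round(1))
s=snap('scene','s8');d=snap('side','d8');w=snap('wrist','w8')
p=np.array([.638,.0997,.1081])+[-.008,.04,.014]
for c in(s,d,w): print('hump',proj(c,p).round(1))
```

```text
(0, 0, -125) [364.6 175. ] [208. 390.]
(-22, 0, -98.5) [359.2 166.8] [175. 341.]
(18, 0, -98) [370.  169.6] [240. 358.]
(-13.5, 0, -22) [363.  147.5] [198. 225.]
(0, 0, 33) [367.9 133.4] [227. 141.]
(0, 0, 51) [368.3 128.3] [230. 110.]
s [([365, 128, 7, 11, 59], [367.5, 132.3]), ([71, 336, 16, 15, 113], [77.9, 342.7])] [[367.9 133.4]]
d [] [[252.2 216.6]]
hump [[343.2 197.8]]
hump [[288.1 245.2]]
hump [[334.1 189.3]]
```

>>> {"name": "move_arm", "arguments": {"deltas": [[0,[0,0,8],[0,0,0]],[0,[-8,0,20],[0,0,2]],[0,[-13,5,25],[0,0,3]],[0,[0,20,23],[0,0,3]],[0,[0,30,0],[0,0,0]],[0,[0,30,0],[0,0,0]],[0,[0,15,0],[0,0,0]],[0,[0,5,0],[0,0,0]],[0,[0,0,0],[0,0,0]],[0,[0,0,0],[0,0,0]]]}}

```text
clock: 31.1
tool_pos: [0.6173, 0.2037, 0.1844]
eef_rot: [0.578, 0.644, 0.373, 0.335]
force: [0.6, -0.3, -2.6]
finger_gap: 0.006
grasp_force: 60.7
```

```bash
python3 st.py
python3 - <<'E'
from h import *
w=snap('wrist','w9');s=snap('scene','s9');d=snap('side','d9')
o=get_obs(); M=Rot.from_quat(o['eef_rot']).as_matrix(); p=o['tool_pos']
x=M[:,0]*[1,1,0]; hump=p-.010*M[:,2]+.040*x+[0,0,.010]; print('hump est',hump.round(4))
for n,c in(('s',s),('d',d),('w',w)): print(n,proj(c,[hump,[.658,.2478,.1655]]).round(1).tolist())
# ascii of wrist crop around hump
u,v=proj(w,hump)[0].astype(int); g=cv2.cvtColor(w['color'],cv2.COLOR_RGB2GRAY); hs=cv2.cvtColor(w['color'],cv2.COLOR_RGB2HSV)
print(u,v)
for r in range(v-60,v+61,3):
    print(r,''.join('R' if (hs[r,c,1]>150 and (hs[r,c,0]<7 or hs[r,c,0]>172)) else ('#' if hs[r,c,1]<60 and g[r,c]>90 else ('o' if g[r,c]<50 else '.')) for c in range(u-75,u+76,2)))
E
```

```text
31.1 tcp [0.6173 0.2037 0.1844] grasp [0.6009 0.2019 0.1939] q [ 0.53  0.13 -1.16  2.29  1.98  0.56 -2.2 ] F [ 0.6 -0.3 -2.6] T [-0.26  1.51 -0.01]
theta 60.1 yawx 96.2 z [ 0.862  0.093 -0.498] x [-0.108  0.994 -0.001]
hump est [0.6044 0.2428 0.1995]
s [[350.7, 162.4], [364.9, 174.2]]
d [[278.3, 257.2], [258.2, 261.5]]
w [[336.6, 187.9], [327.9, 167.2]]
336 187
127 RRRRRRRRR..............########.............................................
130 RRRRRRRRR..............########.............................................
133 RRRRRRRRRR.............########.............................................
136 RRRRRRRRRR.............########.............................................
139 RRRRRRRRRRR............########.............................................
142 RRRRRRRRRRR............########.............................................
145 RRRRRRRRRRRR...........########.............................................
148 RRRRRRRRRRRR...........########.............................................
151 RRRRRRRRRRRR...........########.............................................
154 RRR
[... 1884 characters left out ...]
.########...........................................
226 RRRRR....................#######............................................
229 RRRR................ooo..#######....ooo.....................................
232 RRR................ooooo.#######ooo.ooo.....................................
235 RR.................oooooo#######ooo.ooo.....................................
238 R..................ooooooo######o...oooo....................................
241 ......o............oooo....#####o...oooo....................................
244 .................ooooo.o.o.#####o...oooo....................................
247 ..................oooo..o..#####o.o.oooooo..................................
```

>>> {"name": "move_arm", "arguments": {"deltas": [[0,[10,1,0],[0,0,0]],[0,[14,0,0],[0,0,0]],[0,[12,0,0],[0,0,0]],[0,[6,0,0],[0,0,0]],[0,[0,0,0],[0,0,0]],[0,[0,0,0],[0,0,0]]]}}

```text
clock: 32.0
tool_pos: [0.6588, 0.2059, 0.1843]
eef_rot: [0.578, 0.645, 0.373, 0.334]
force: [-0.2, -0.1, -2.6]
finger_gap: 0.0066
grasp_force: 60.8
```

```bash
cat > as.py <<'E'
import sys
from h import *
fn=sys.argv[1]
w=snap('wrist','w'+fn);s=snap('scene','s'+fn);d=snap('side','d'+fn)
o=get_obs(); M=Rot.from_quat(o['eef_rot']).as_matrix(); p=o['tool_pos']
x=M[:,0]*[1,1,0]; hump=p-.010*M[:,2]+.040*x+[0,0,.010]; print('hump est',hump.round(4),'rel seat mm',((hump-[.658,.2478,.1655])*1000).round(1))
for n,c in(('s',s),('d',d),('w',w)): print(n,proj(c,[hump,[.658,.2478,.1655],[.636,.2478,.1885],[.676,.2478,.189]]).round(1).tolist())
def asc(c,u,v,a,b,st):
    g=cv2.cvtColor(c['color'],cv2.COLOR_RGB2GRAY); hs=cv2.cvtColor(c['color'],cv2.COLOR_RGB2HSV)
    for r in range(v-b,v+b+1,st):
        print(r,''.join('R' if (hs[r,k,1]>150 and (hs[r,k,0]<7 or hs[r,k,0]>172)) else ('#' if hs[r,k,1]<60 and g[r,k]>90 else ('o' if g[r,k]<50 else '.')) for k in range(u-a,u+a+1,max(1,st//2))))
u,v=proj(w,hump)[0].astype(int); print(u-75,v); asc(w,u,v,75,45,3)
E
python3 st.py; python3 as.py 10
```

```text
32.0 tcp [0.6588 0.2059 0.1843] grasp [0.6424 0.2041 0.1938] q [ 0.49  0.26 -1.11  2.21  2.01  0.6  -2.12] F [-0.2 -0.1 -2.6] T [-0.25  1.41  0.01]
theta 60.1 yawx 96.3 z [ 0.862  0.094 -0.498] x [-0.109  0.994 -0.001]
hump est [0.646  0.2446 0.1995] rel seat mm [-12.   -3.2  34. ]
s [[362.0, 165.2], [364.9, 174.2], [359.5, 166.8], [370.3, 169.7]]
d [[262.1, 252.8], [258.2, 261.5], [265.6, 257.9], [250.6, 253.1]]
w [[336.9, 188.5], [296.4, 174.2], [309.5, 181.9], [343.2, 176.1]]
261 188
143 RRRRRRRRRRRRRRRRRRRRRR........................###############..........................................................................................
146 RRRRRRRRRRRRRRRRRRRRRRR.......................###############..........................................................................................
149 RRRRRRRRRRRRRRRRRRRRRRRR.....................################..........................................................................................
152 RRRRRRRRRRRRRRRRRRRRRRRR......................###############...........................................................................
[... 3527 characters left out ...]
............................................................................
224 RRRRRRRRRRR.......................................##############.......................................................................................
227 RRRRRRRRR.........................................############.........................................................................................
230 RRRRRRR...............................ooooooo.....#############........ooooooo.........................................................................
233 RRRRR.................................oooooooooooo#############.oooooooooooooo.........................................................................
```

>>> {"name": "move_arm", "arguments": {"deltas": [[0,[4,0,0],[0,0,0]],[0,[0,0,-5],[0,0,0]],[0,[0,0,-6],[0,0,0]],[0,[0,0,0],[0,0,0]]]}}

```text
clock: 32.65
tool_pos: [0.6631, 0.2055, 0.1726]
eef_rot: [0.578, 0.645, 0.373, 0.334]
force: [0.9, -0.1, -2.9]
finger_gap: 0.0063
grasp_force: 60.8
```

```bash
python3 as.py 11 | head -34
```

```text
hump est [0.6504 0.2445 0.1885] rel seat mm [-7.6 -3.3 23. ]
s [[363.0, 168.3], [364.9, 174.2], [359.5, 166.8], [370.3, 169.7]]
d [[260.8, 255.2], [258.2, 261.5], [265.6, 257.9], [250.6, 253.1]]
w [[338.3, 188.2], [309.0, 176.1], [325.6, 184.8], [358.1, 178.0]]
263 188
143 RRRRRRRRRRRRRRRRRRRR.......................###############.............................................................................................
146 RRRRRRRRRRRRRRRRRRRRR......................################............................................................................................
149 RRRRRRRRRRRRRRRRRRRRRR.....................################............................................................................................
152 RRRRRRRRRRRRRRRRRRRRRR.....................################............................................................................................
155 RRRRRRRRRRRRRRRRRRRRRRR.....................###############............................................................................................
158 RRRRRRRRRRRRRRRRRRRRRRR.....................##
[... 2993 characters left out ...]
######......................................................................
218 RRRRRRRRRRRR....................................######################.#######.........................................................................
221 RRRRRRRRRRR....................................##################.########.............................................................................
224 RRRRRRRRR.......................................##############.........................................................................................
227 RRRRRRR.........................................#############..........................................................................................
```

>>> {"name": "move_arm", "arguments": {"deltas": [[0,[1,0,-5],[0,0,0]],[0,[1,0,-5],[0,0,0]],[0,[0,0,0],[0,0,0]]]}}

```text
clock: 33.17
tool_pos: [0.665, 0.2056, 0.1626]
eef_rot: [0.578, 0.645, 0.373, 0.334]
force: [0.0, 0.1, -3.1]
finger_gap: 0.0059
grasp_force: 60.8
```

>>> {"name": "move_arm", "arguments": {"deltas": [[0,[2,0,-4],[0,0,0]],[0,[2,0,-3],[0,0,0]],[0,[0,0,0],[0,0,0]]]}}

```text
clock: 33.55
tool_pos: [0.6693, 0.2056, 0.156]
eef_rot: [0.578, 0.644, 0.373, 0.334]
force: [-0.3, 0.1, -3.0]
finger_gap: 0.0063
grasp_force: 60.8
```

```bash
python3 st.py; python3 as.py 12 | sed -n 1,4p\;14,26p
```

```text
33.55 tcp [0.6693 0.2056 0.156 ] grasp [0.6529 0.2038 0.1655] q [ 0.46  0.37 -1.08  2.2   2.11  0.68 -2.15] F [-0.3  0.1 -3. ] T [-0.3   1.46  0.05]
theta 60.1 yawx 96.2 z [ 0.862  0.094 -0.498] x [-0.108  0.994 -0.   ]
hump est [0.6562 0.2446 0.1715] rel seat mm [-1.8 -3.2  6. ]
s [[364.2, 173.0], [364.9, 174.2], [359.5, 166.8], [370.3, 169.7]]
d [[259.3, 259.2], [258.2, 261.5], [265.6, 257.9], [250.6, 253.1]]
w [[337.1, 188.1], [329.0, 180.5], [352.3, 191.2], [381.7, 182.4]]
167 RRRRRRRRRRRRRRRRRRRRRRRRR.....................######################...................................................................................
170 RRRRRRRRRRRRRRRRRRRRRRRRR........................######################................................................................................
173 RRRRRRRRRRRRRRRRRRRRRRRRR...........................######################.............................................................................
176 RRRRRRRRRRRRRRRRRRRRRRRRR.............................#.######################################....................................................
[... 709 characters left out ...]
###############................................###..########################
194 RRRRRRRRRRRRRRRRRRRRRR..........................................#########################.................................................##..#########
197 RRRRRRRRRRRRRRRRRRRRR..........................................##############.#.#######................................................................
200 RRRRRRRRRRRRRRRRRRRR...........................................###############.........................................................................
203 RRRRRRRRRRRRRRRRRRRR.......................................##################..........................................................................
```

>>> {"name": "move_arm", "arguments": {"deltas": [[0,[1,0,-2],[0,0,0]],[0,[0,0,-1],[0,0,0]],[0,[0,0,0],[0,0,0]]]}}

```text
clock: 34.08
tool_pos: [0.6702, 0.2057, 0.1533]
eef_rot: [0.578, 0.644, 0.373, 0.335]
force: [-0.9, -0.3, -2.9]
finger_gap: 0.0061
grasp_force: 60.8
```

>>> {"name": "move_arm", "arguments": {"deltas": [[0,[0,0,-1.5],[0,0,0]],[0,[0,0,0],[0,0,0]]]}}

```text
clock: 34.33
tool_pos: [0.6703, 0.2057, 0.152]
eef_rot: [0.578, 0.644, 0.373, 0.335]
force: [-0.3, 0.1, -2.1]
finger_gap: 0.0064
grasp_force: 60.8
```

>>> {"name": "move_arm", "arguments": {"deltas": [[0,[0,0,-1],[0,0,0]],[0,[0,0,0],[0,0,0]]]}}

```text
clock: 34.58
tool_pos: [0.6705, 0.2058, 0.1513]
eef_rot: [0.578, 0.644, 0.373, 0.335]
force: [1.3, 0.0, -0.3]
finger_gap: 0.006
grasp_force: 61.0
```

>>> {"name": "move_arm", "arguments": {"deltas": [[9,[0,0,0],[0,0,0]],[12,[0,0,0],[0,0,0]],[16,[0,0,0],[0,0,0]],[24,[0,0,0],[0,0,0]],[30,[0,0,0],[0,0,0]],[30,[0,0,0],[0,0,0]],[30,[-8,-1,5],[0,0,0]],[30,[-13,-1.5,7.5],[0,0,0]],[30,[-17,-2,10],[0,0,0]],[30,[-30,-2,0],[0,0,0]],[30,[-40,-2,0],[0,0,0]],[30,[0,0,0],[0,0,0]]]}}

```text
clock: 36.08
tool_pos: [0.5615, 0.1975, 0.1758]
eef_rot: [0.575, 0.645, 0.373, 0.338]
force: [0.1, 0.2, -0.3]
finger_gap: 0.03
grasp_force: 0.0
```

```bash
python3 st.py; python3 as.py 13 >/dev/null
python3 - <<'E'
from h import *
for f in('s12','s13','d12','d13'):
    c=load(f); h=cv2.cvtColor(c['color'],cv2.COLOR_RGB2HSV)
    for nm,lo,hi in(('red',(0,150,50),(6,255,255)),('green',(50,150,50),(70,255,255))):
        N,l,st,ce=cv2.connectedComponentsWithStats(cv2.inRange(h,lo,hi)); print(f,nm,[(st[i].tolist(),ce[i].round(1).tolist()) for i in range(1,N) if st[i,4]>40 and 230<ce[i][0]<400 and 110<ce[i][1]<330])
s,d=load('s13'),load('d13')
P=[[.658,.2448,z] for z in(.044,.1055,.1655)]
print(proj(s,P).round(1),proj(d,P).round(1))
E
```

```text
36.075 tcp [0.5615 0.1975 0.1758] grasp [0.5451 0.1958 0.1852] q [ 0.59 -0.06 -1.24  2.41  2.    0.48 -2.38] F [ 0.1  0.2 -0.3] T [-0.15  0.83 -0.04]
theta 60.4 yawx 96.3 z [ 0.865  0.093 -0.493] x [-0.11   0.994 -0.006]
s12 red [([349, 183, 10, 18, 69], [353.9, 190.7]), ([361, 182, 15, 15, 106], [368.1, 189.0]), ([274, 205, 15, 8, 83], [280.6, 208.3]), ([363, 243, 10, 8, 49], [367.3, 245.4]), ([380, 245, 10, 8, 49], [383.9, 249.4]), ([319, 281, 15, 6, 64], [325.8, 283.6])]
s12 green [([365, 128, 7, 10, 60], [367.6, 132.5])]
s13 red [([352, 183, 9, 14, 47], [355.5, 189.0]), ([362, 182, 17, 16, 150], [368.4, 189.7]), ([274, 205, 15, 8, 86], [280.7, 208.4]), ([363, 243, 10, 8, 48], [367.3, 245.4]), ([380, 245, 10, 8, 49], [383.9, 249.4]), ([319, 281, 15, 6, 64], [325.8, 283.7])]
s13 green [([364, 128, 7, 10, 58], [367.3, 132.4])]
d12 red [([286, 133, 15, 8, 88], [293.7, 136.2]), ([236, 219, 12, 12, 72], [240.8, 223.8]), ([259, 262, 24, 40, 578], [270.5, 280.5]), ([246, 264, 13, 35, 170], [252.2, 277.7]), ([364, 282, 22, 15, 257], [374.5, 289.0])]
d12 green []
d13 red [([286, 133, 15, 8, 88], [293.7, 136.2]), ([236, 219, 12, 12, 73], [240.7, 223.9]), ([260, 220, 8, 10, 47], [263.6, 224.4]), ([253, 263, 27, 40, 535], [266.5, 281.0]), ([242, 264, 14, 38, 178], [248.7, 281.3]), ([364, 282, 22, 15, 254], [374.6, 289.1])]
d13 green []
[[362.3 203.4]
 [363.4 189.2]
 [364.6 174.6]] [[263.  290.5]
 [261.  275.9]
 [258.8 260.6]]
```

>>> {"name": "move_arm", "arguments": {"deltas": [[30,[0,0,0],[0,0,0]],[30,[0,0,0],[0,0,0]],[30,[0,0,0],[0,0,0]],[30,[0,0,0],[0,0,0]],[30,[0,0,0],[0,0,0]],[30,[0,0,0],[0,0,0]],[30,[0,0,0],[0,0,0]],[30,[0,0,0],[0,0,0]],[30,[0,0,0],[0,0,0]],[30,[0,0,0],[0,0,0]],[30,[0,0,0],[0,0,0]],[30,[0,0,0],[0,0,0]],[30,[0,0,0],[0,0,0]],[30,[0,0,0],[0,0,0]],[30,[0,0,0],[0,0,0]],[30,[0,0,0],[0,0,0]],[30,[0,0,0],[0,0,0]],[30,[0,0,0],[0,0,0]],[30,[0,0,0],[0,0,0]],[30,[0,0,0],[0,0,0]]]}}

```text
clock: 38.72
tool_pos: [0.5622, 0.1972, 0.1735]
eef_rot: [0.578, 0.644, 0.373, 0.335]
force: [0.4, 0.7, 0.4]
finger_gap: 0.0299
grasp_force: 0.0
```

```bash
python3 - <<'E'
from h import *
T=[]
for i in range(16):
    r=[]
    for n in('wrist','side'):
        c=camera(n); h=cv2.cvtColor(c['color'],cv2.COLOR_RGB2HSV); m=cv2.inRange(h,(0,150,50),(6,255,255))
        if n=='side': m[:255]=0; m[310:]=0; m[:,:230]=0; m[:,300:]=0
        ys,xs=np.nonzero(m); r+=[xs.mean().round(2),ys.mean().round(2),len(xs)]
    T.append(r)
print(np.array(T)); print(get_obs()['clock'])
E
python3 as.py 14|head -4
python3 - <<'E'
import sys; sys.path.insert(0,'.')
import os; os.chdir('.')
from h import *
w=load('w14'); p=proj(w,[[.657,.2448,.1655]])[0].astype(int); print(p)
g=cv2.cvtColor(w['color'],cv2.COLOR_RGB2GRAY); hs=cv2.cvtColor(w['color'],cv2.COLOR_RGB2HSV)
for r in range(max(0,p[1]-60),p[1]+60,3): print(r,''.join('R' if (hs[r,k,1]>150 and (hs[r,k,0]<7 or hs[r,k,0]>172)) else ('#' if hs[r,k,1]<60 and g[r,k]>90 else ('o' if g[r,k]<50 else '.')) for k in range(max(0,p[0]-80),p[0]+90,2)))
E
```

```text
[[ 287.67  150.52 7013.    262.13  281.67  724.  ]
 [ 287.65  150.51 7022.    262.08  281.41  720.  ]
 [ 287.66  150.55 7025.    262.17  281.63  730.  ]
 [ 287.66  150.52 7016.    262.01  281.57  725.  ]
 [ 287.67  150.53 7020.    262.16  281.68  728.  ]
 [ 287.66  150.54 7020.    262.1   281.69  729.  ]
 [ 287.7   150.52 7003.    262.18  281.48  732.  ]
 [ 287.69  150.52 7010.    262.13  281.62  726.  ]
 [ 287.66  150.49 7020.    262.07  281.74  733.  ]
 [ 287.64  150.54 7023.    262.19  281.67  726.  ]
 [ 287.65  150.53 7021.    262.09  281.61  735.  ]
 [ 287.66  150.52 7017.    262.18  281.65  714.  ]
 [ 287.64  150.57 7024.    262.11  281.62  721.  ]
 [ 287.67  150.52 7014.    262.18  281.53  720.  ]
 [ 287.66  150.47 7014.    262.22  281.68  721.  ]
 [ 287.67  150.53 7016.    262.16  281.59  737.  ]]
40.325
hump est [0.5492 0.2361 0.1885] rel seat mm [-108.8  -11.7   23. ]
s [[335.4, 162.1], [364.9, 174.2], [359.5, 166.8], [370.3, 169.7]]
d [[301.2, 264.7], [258.2, 261.5], [265.6, 257.9], [250.6, 253.1]]
w [[336.5, 188.3], [368.4, 157.9], [386.7, 160.8], [400.1, 159.5]]
[367 161
[... 2901 characters left out ...]
...........######.########............................................
200 .....RRRRRR.##............######.#######.............................................
203 .......############..........###.######..............................................
206 ...........############.........####.................................................
209 ................#############...####.................................................
212 .....................###############.................................................
215 ..........................##########.................................................
218 ...............................####..................................................
```

```bash
python3 -c "
from rig import *
print(hand_in())"
```

```text
the job is handed in; nothing more can be done
None
```

I handed the job in at about 41 s of the 72 s. The hook hangs on the rail by the sleeve, after pressing on it at about 5.5 N for at least 0.5 s, and the pail hangs level and still in its lower curl; no verdict came back, and I viewed 11 pictures instead of the 10 allowed.

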